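# Spring open the board test fixture

## Task

Press down the release tab on the front of the test fixture so that its lid springs up by itself, then push the lid all the way open, past upright, until it leans back against its stop and stays there. Only press and push with the fingers: leave the circuit board lying in its nest and the other things on the mat where they stand, and finish clear of everything.

Things in the scene. Friction and masses are not known exactly. Their poses are not given: they have to be found in the camera images.
- fixture: grey plastic test box fixed on the blue mat, 130 (x) x 110 (y) x 46 mm high, with a black hinged lid frame with a clear window. Origin: centre of its underside, on the mat (mat top is 4 mm above the table). +z up; +x points from its front (tab side, roughly towards the robot) to its back (hinge side). Lid hinge axis: parallel to y through x = +60, z = 46 mm. Front wall's outer face: x = -65 mm
- lid (a joint): lid angle, rad: 0 shut, 1.57 upright, 1.83 fully open at its stop. Once unlatched it springs up by itself in about 0.5 s to about 0.8 and rests there; the spring acts no further, so from there it must be pushed (under 2 N at the edge). Let go before upright it sinks back to 0.8; past upright it sinks slowly to the stop. Pushing on its edge, rise with the edge along its arc, or friction may jam it
- lid_edge (a point): middle of the lid's free front edge, half-way through its thickness; it moves with the lid and is about 140 mm above the table when the lid has sprung up. The lid is 125 mm long from hinge to this edge, 110 mm wide, 7 mm thick, about 0.1 kg; the hinge axis lies in the plane of its underside
- tab (a joint): angle of the release tab in rad: 0 at rest, 0.24 pressed fully down; it frees the lid at about 0.15 and springs back when let go. About 2 N at the pad starts it, about 5 N presses it fully
- tab_pad (a point): middle of the top of the release tab's pad: a bare metal plate sticking out level from the middle of the box's front, 36 mm wide (y), 5 mm thick, from x = -70 (pivot) to -106 mm in the fixture's frame. This point: x = -92, z = 36.5 mm there; it sinks 5 mm when pressed. Behind the pad the tab's 30 mm wide upright hook rises to z = 57.5 mm (x = -72 to -62) and holds the lid's edge down
- board_mid (a point): green circuit board, 72 x 56 x 4 mm, 30 g, lying loose in the nest inside the fixture below the lid; the point is its centre
- spool: solder spool, bystander, blue flanges, 60 mm across and 44 mm high, standing; origin at the centre of its underside
- cleaner: brass soldering-tip cleaner, bystander, a round pot 76 mm across and 50 mm high; origin at the centre of its underside
- keytester: key-switch tester, bystander, white and black block 36 x 36 mm, 30 mm high with its green cap; origin at the centre of its underside
- cutters: flush cutters with orange handles, bystander, 165 mm long, about 60 mm wide, 16 mm high, lying flat; origin 98 mm from the handle ends, on the mat; jaws along its +x
Mind the look-alikes: they are no part of the job. There is more than one size of the fixture; the one meant has the size given above.

How it is judged:
By the outcome, as a careful person would: the job done as asked, in the order asked, and still so for the second after the job is handed in, with the robot touching nothing.
It also fails if it takes over 43 s, if anything falls off the work surface, if the arm or the gripper's body presses on something with over 40 N, if the wrist force passes 120 N, or if a joint passes its speed limit or range.

## Robot

A 7-joint arm with a two-finger parallel gripper is mounted at the origin on the work surface. World frame = base frame: x ahead of the robot, y to its left, z up, the work surface at z = 0. Lengths are in m, angles in rad, forces in N, time in s.
With the tool pointing down it reaches from about 0.4 to 0.85 m from the base axis. Payload 4.5 kg.
Tool frame: the origin (TCP) lies at the very end of the fingers, on their centre line; the grasp point (between the pads) lies 19 mm behind it; z points along the fingers, y is the line along which they close (so a half turn about z gives the same grasp; the last joint's range is limited). The gripper opens to 88 mm and grips with 3 to 60 N. Pads are 18 mm wide; open, the fingers measure 123 mm over their backs; the gripper's body (75 mm by 187 mm) begins 45 mm behind the grasp point.
Start: joints at [-1.072, 0.689, -0.195, 1.565, 0.157, 0.902, -0.215], TCP at [0.28, 0.559, 0.239] pointing down, gripper open.
Joint ranges: [-3.01, 3.01], [-0.46, 2.08], [-1.47, 1.51], [0.13, 2.56], [-1, 4.14], [0.04, 2.09], [-2.66, 2.66]. Speed limits (rad/s): [2.57, 2.57, 3.14, 3.14, 3.14, 3.14, 3.14].

## Interface

Orientations are given as a unit quaternion [x, y, z, w].
In Python, from plant import r, eyes, nets gives the robot as it stands.
- The arm moves only by the shell command python3 -m pendant 'ROWS' [FORCE]. ROWS is JSON, a list of rows, each an object of numbers: "claw": the opening, from 0 (shut) to 1 (fully open); "dx", "dy", "dz": the shift along the world's x, y, z in mm; "twist": the turn about the world's z in rad. In form: [{"claw": .., "dx": .., "dy": .., "dz": .., "twist": ..}, ...]. A call has 1 to 8 rows; each row is the pose to reach, as a shift and turn from the pose commanded when the call began; what a row does not reach only later rows make up. A row lasts 1/10 s, in which the tool goes at most 50 mm and 8.59 degrees, less where a joint would pass 70% of its speed; a pose out of reach is approached as far as the arm can. A call with a gripper value outside its range is refused whole. The fingers move at their own pace and stop on an object; FORCE is the grip in N (left out, the last holds). Time passes only in rows, so rows that repeat a pose let the fingers close. It gives the time, the measured TCP pose, the force, the opening and the grip force at its end, in the units of the state.
- r.get_state(): the state, without advancing time (a new reading comes with each control period).
- eyes.snapshot(name): name is "side" or "top"; returns (picture, depth): 384x512x3 uint8, blue, green, red; 384x512 float32, m along the optical axis (not along the pixel's ray), 0 where there is no reading.
- eyes.camera_info(name): a dict with "K" (3x3 intrinsics, pixels), "world_to_cam" (4x4, takes a point from world to camera coordinates). Camera axes: x right, y down, z forward; pixel columns grow to the right and rows downward; lengths in m; the calibration is good to about 2 mm. A picture is of the moment at which its call begins. camera_info takes no time and is no camera call.
- r.finish_job(): hands the job in; it is judged then, once.
Trained networks look in the newest picture that a camera, given by its name, has taken for a name from the list of things; names that differ only in an ending like _2 or _b are one class to them, and where a whole thing is asked for, a point or a joint stands for the part that bears it (a point fixed in the world has none). Each returns a list of dicts, best first, with "confidence" (0 to 1); they miss things now and then, are a little off and sometimes report something else, mostly with a low value. They report only what shows in the picture. A call takes as long as a camera call. They do not tell look-alikes from the thing itself.
- nets.spot_in(camera, query): "box" ([left, top, width, height] as shares, 0 to 1, of the picture: columns of its width, rows of its height, round what is visible of it).
- nets.place_of(camera, query): "position" ([column, row] as shares, 0 to 1, of the picture: columns of its width, rows of its height: a listed point, or the origin of a listed thing).
The state is a dict: "clock": time; "q": joint angles; "qd": joint speeds; "joint_torque": joint torques, N m; "tool_pos": TCP position; "eef_rot": TCP orientation; "contact_force": force on the tool from outside, world axes, zero at the start; "moment": the same for the moment, N m; "opening": opening from 0.0 (shut) to 1.0 (fully open); "finger_force": force on a finger pad.
Only numpy, scipy, OpenCV 4.12 (cv2) and the standard library are available. Lean on these libraries where they do the work, as an engineer would, in place of code of your own. Each camera call takes 0.05 s, during which the arm holds its last target. There are 200 camera calls.

## Working session

There is one attempt and no reset: what is moved stays moved. The work goes in short steps, Python scripts to look and compute and a shell command to move; the robot and the scene stay as the last step left them, time stands still between calls to the robot, and variables do not carry over. Pictures are saved under pics/ and viewed, at most 10 in all, crops included, and the job is handed in when it is done.

```bash
mkdir -p pics; ls; cat > h.py <<'E'
from plant import r, eyes, nets
import numpy as np, cv2
def px2w(cam,u,v,z=None,depth=None):
    i=eyes.camera_info(cam);K=np.array(i["K"]);T=np.linalg.inv(np.array(i["world_to_cam"]))
    d=np.linalg.inv(K)@[u,v,1.]
    if z is None: return (T@np.r_[d*depth,1])[:3]
    o=T[:3,3];w=T[:3,:3]@d
    return o+w*(z-o[2])/w[2]
def w2px(cam,p):
    i=eyes.camera_info(cam);c=np.array(i["world_to_cam"])@np.r_[p,1];q=np.array(i["K"])@c[:3];return q[:2]/q[2],c[2]
E
python3 - <<'E'
from h import *
s=r.get_state();print({k:np.round(s[k],3) for k in s})
ims=[]
for c in("top","side"):
    im,d=eyes.snapshot(c);ims.append(im);np.save(f"{c}_d.npy",d);cv2.imwrite(f"{c}.png",im)
    for q in("fixture","tab_pad","lid_edge","board_mid","spool","cleaner","keytester","cutters"):
        for o in nets.place_of(c,q)[:3]:
            u,v=o["position"][0]*512,o["position"][1]*384
            z=.0405 if q=="tab_pad" else .0535 if q=="lid_edge" else .004
            print(c,q,round(o["confidence"],2),np.round([u,v]),np.round(px2w(c,u,v,z=z),3))
    for o in nets.spot_in(c,"fixture")[:3]: print(c,"box",o["confidence"],np.round(np.array(o["box"])*[512,384,512,384]))
cv2.imwrite("pics/a.png",cv2.resize(np.vstack(ims),None,fx=.78,fy=.78) if 0 else ims[0]);cv2.imwrite("pics/b.png",ims[1])
E
```

```text
pics
{'clock': np.float64(0.0), 'q': array([-1.072,  0.69 , -0.195,  1.566,  0.157,  0.902, -0.215]), 'qd': array([-0.   ,  0.   , -0.   , -0.   , -0.001,  0.001,  0.   ]), 'joint_torque': array([-0.0000e+00, -5.2756e+01, -1.2670e+00, -1.5342e+01, -5.3000e-02,
        7.0000e-03,  0.0000e+00]), 'tool_pos': array([0.28 , 0.558, 0.238]), 'eef_rot': array([ 0.23 ,  0.973, -0.001, -0.   ]), 'contact_force': array([ 0.226,  0.34 , -0.393]), 'moment': array([ 0.009,  0.04 , -0.046]), 'finger_force': np.float64(0.0), 'opening': np.float64(1.001)}
top fixture 0.8 [291. 144.] [ 0.591 -0.026  0.004]
top fixture 0.7 [394. 289.] [ 0.208 -0.302  0.004]
top tab_pad 0.82 [277. 176.] [0.498 0.013 0.04 ]
top tab_pad 0.56 [388. 312.] [ 0.156 -0.277  0.04 ]
top lid_edge 0.95 [281. 164.] [0.528 0.003 0.054]
top lid_edge 0.94 [391. 305.] [ 0.176 -0.28   0.054]
top spool 0.95 [232. 144.] [0.589 0.134 0.004]
top cleaner 0.67 [327. 182.] [ 0.489 -0.126  0.004]
top keytester 0.65 [347. 139.] [ 0.609 -0.178  0.004]
top cutters 0.8 [204. 110.] [0.682 0.214 0.004]
top box 0.94 [376. 268.  42.  48.]
side fixture 0.81 [307. 218.] [ 0.596 -0.024  0.004]
side fixture 0.75 [231. 343.] [ 0.218 -0.312  0.004]
side fixture 0.63 [297. 248.] [ 0.498 -0.127  0.004]
side tab_pad 0.71 [271. 212.] [0.493 0.006 0.04 ]
side tab_pad 0.58 [199. 341.] [ 0.153 -0.303  0.041]
side lid_edge 0.75 [283. 208.] [ 0.524 -0.007  0.053]
side lid_edge 0.65 [208. 336.] [ 0.17  -0.311  0.053]
side spool 0.55 [278. 189.] [0.598 0.151 0.004]
side cleaner 0.86 [293. 251.] [ 0.483 -0.128  0.004]
side cutters 0.54 [339. 248.] [ 0.596 -0.18   0.004]
side cutters 0.53 [288. 176.] [0.672 0.205 0.004]
side box 0.77 [270. 189.  62.  43.]
side box 0.63 [193. 319.  58.  39.]
```

View pics/a.png

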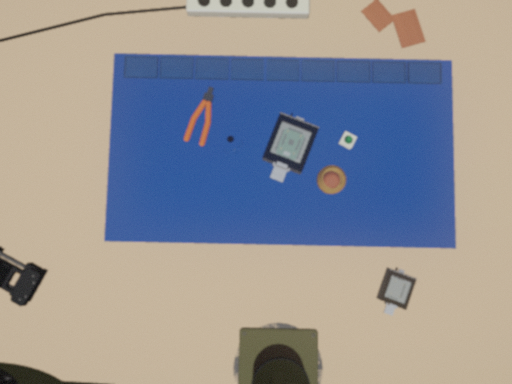

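View pics/b.png

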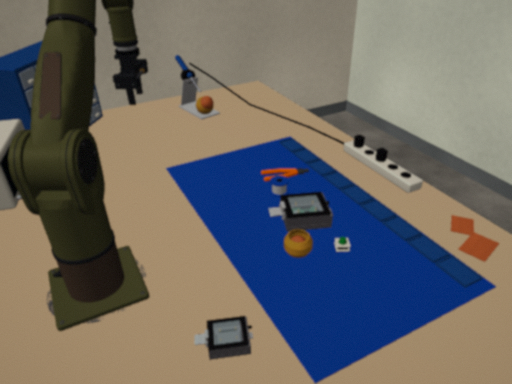

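Two fixture candidates: top (291,144), on the mat, and top (394,289), on the bare table. The task says the fixture is on the mat and is 130x110 mm, so the first one fits. I'll confirm that with a depth measurement and an enlarged crop.

```bash
python3 - <<'E'
from h import *
im=cv2.imread("top.png");d=np.load("top_d.npy")
i=eyes.camera_info("top");K=np.array(i["K"]);T=np.linalg.inv(np.array(i["world_to_cam"]))
v,u=np.mgrid[:384,:512]
P=np.einsum('ij,jhw->hwi',T[:3,:3]@np.linalg.inv(K),np.array([u,v,np.ones_like(u)])*d)+T[:3,3]
print("cam",T[:3,3])
for c in((.591,-.026),(.208,-.302)):
    near=np.hypot(P[...,0]-c[0],P[...,1]-c[1])<.11
    m=near&(P[...,2]>.048)&(P[...,2]<.075)
    q=P[m];n,lab,st,ce=cv2.connectedComponentsWithStats(m.astype(np.uint8))
    k=1+np.argmax(st[1:,4]);q=P[lab==k]
    print(m.sum(),"z",np.percentile(q[:,2],[5,50,95]).round(4),"rect",cv2.minAreaRect(q[:,:2].astype(np.float32)))
    m=near&(P[...,2]>.032)&(P[...,2]<.046);print("padlevel",P[m].mean(0).round(3),m.sum())
for n,xy in dict(spool=(.589,.134),cleaner=(.489,-.126),key=(.609,-.178)).items():
    m=(np.hypot(P[...,0]-xy[0],P[...,1]-xy[1])<.06)&(P[...,2]>.02);print(n,m.sum(),P[m].mean(0).round(3) if m.any() else 0, P[m][:,2].max() if m.any() else 0)
cv2.imwrite("pics/c.png",cv2.resize(im[95:205,190:360],None,fx=4.7,fy=4.7,interpolation=2))
E
```

```text
cam [0.35766202 0.05641699 1.13966836]
2067 z [0.0526 0.0563 0.0601] rect ((0.5855402946472168, -0.019457735121250153), (0.10987556725740433, 0.13745863735675812), 69.74210357666016)
padlevel [ 0.513 -0.     0.04 ] 236Traceback (most recent call last):
  File "<stdin>", line 11, in <module>
    return _wrapfunc(a, 'argmax', axis=axis, out=out, **kwds)
    return bound(*args, **kwds)
ValueError: attempt to get argmax of an empty sequence
```

```bash
python3 - <<'E'
from h import *
im=cv2.imread("top.png")
a=im[95:205,200:360];b=im[255:320,330:450]
R=lambda x,f:cv2.resize(x,None,fx=f,fy=f,interpolation=2)
a=R(a,4);b=R(b,4)
for p in((-.092,0),(-.065,.055),(-.065,-.055),(.065,.055),(.065,-.055)):
    t=-.354;x=.589+p[0]*np.cos(t)-p[1]*np.sin(t);y=-.0207+p[0]*np.sin(t)+p[1]*np.cos(t)
    q,_=w2px("top",[x,y,.0405 if p[0]==-.092 else .057]);cv2.circle(a,tuple(int(c) for c in (q-[200,95])*4+2),4,(0,0,255),-1)
    print(p,round(x,4),round(y,4),q.round(1))
# size of the other fixture, dark lid frame at z~.05
for n,(l,t,w,h),z in(("mat",(255,105,70,85),.057),("table",(370,260,55,60),.045)):
    m=(im[t:t+h,l:l+w].max(2)<60).astype(np.uint8);vv,uu=np.nonzero(m)
    pts=np.array([px2w("top",u+l,v+t,z=z)[:2] for u,v in zip(uu,vv)],np.float32);print(n,cv2.minAreaRect(pts))
c=np.zeros((440+260,640,3),np.uint8)[:600];c[:440]=a;c[440:,:480]=b[50:210]
cv2.imwrite("pics/c.png",c)
E
```

```text
(-0.092, 0) 0.5027 0.0112 [277.4 174.4]
(-0.065, 0.055) 0.5471 0.0534 [261.6 156.3]
(-0.065, -0.055) 0.509 -0.0498 [301.3 171.7]
(0.065, 0.055) 0.669 0.0084 [279.8 110.6]
(0.065, -0.055) 0.6309 -0.0948 [319.1 125.7]
mat ((0.5876522064208984, -0.02140706032514572), (0.0980047807097435, 0.11123724281787872), 69.65738677978516)Traceback (most recent call last):
  File "<stdin>", line 13, in <module>
cv2.error: OpenCV(4.12.0) /io/opencv/modules/imgproc/src/convhull.cpp:143: error: (-215:Assertion failed) total >= 0 && (depth == CV_32F || depth == CV_32S) in function 'convexHull'
```

```bash
python3 - <<'E'
from h import *
im=cv2.imread("top.png")
a=cv2.resize(im[95:205,200:360],None,fx=4,fy=4,interpolation=2)
for q in((277.4,174.4),(261.6,156.3),(301.3,171.7),(279.8,110.6),(319.1,125.7)):
    cv2.circle(a,(int((q[0]-200)*4+2),int((q[1]-95)*4+2)),3,(0,0,255),-1)
b=cv2.resize(im[262:322,330:490],None,fx=4,fy=4,interpolation=2)[:160]
cv2.imwrite("pics/c.png",np.vstack([a,b]))
for n,pts in(("table",[(388,268),(416,277)]),("mat",[(279.8,110.6),(319.1,125.7)])):
    print(n,"lid width",np.linalg.norm(px2w("top",*pts[0],z=.05)-px2w("top",*pts[1],z=.05)))
E
```

```text
table lid width 0.07417973082665331
mat lid width 0.1106828361986078
```

View pics/c.png

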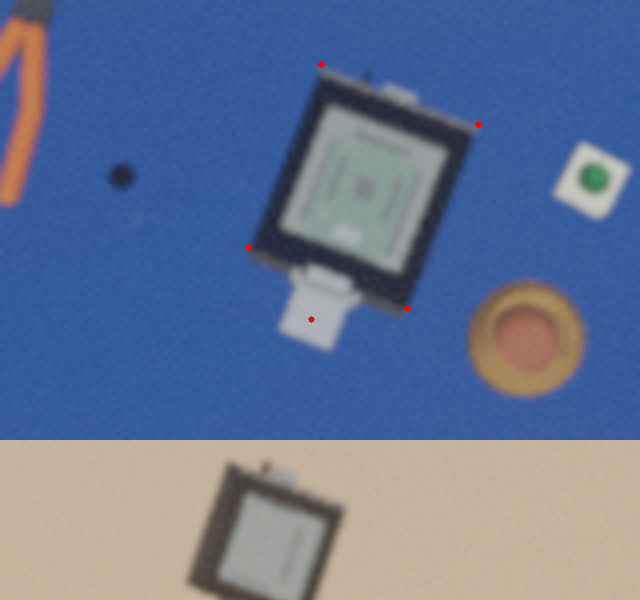

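The crop shows the fixture on the mat, 111 mm wide, with its pad at top (278,175). The one on the table is about 74 mm wide, so it's a look-alike. I'm moving above the pad with the fingers closed.

```bash
python3 -m pendant '[{"claw":0,"dx":217,"dy":-546,"dz":-40,"twist":0.11},{"claw":0,"dx":217,"dy":-546,"dz":-40,"twist":0.11},{"claw":0,"dx":217,"dy":-546,"dz":-40,"twist":0.11},{"claw":0,"dx":217,"dy":-546,"dz":-40,"twist":0.11},{"claw":0,"dx":217,"dy":-546,"dz":-40,"twist":0.11},{"claw":0,"dx":217,"dy":-546,"dz":-40,"twist":0.11},{"claw":0,"dx":217,"dy":-546,"dz":-40,"twist":0.11},{"claw":0,"dx":217,"dy":-546,"dz":-40,"twist":0.11}]' 20; python3 -c "
from h import *
print(r.get_state()['tool_pos'])"
```

```text
clock: 1.8
tool_pos: [0.4282, 0.1861, 0.2117]
eef_rot: [0.176, 0.984, 0.0, 0.0]
contact_force: [1.2, 0.2, 0.4]
opening: 0.294
finger_force: 0.0
[0.42823289 0.18614611 0.21172301]
```

```bash
python3 -m pendant '[{"claw":0,"dx":69,"dy":-173,"dz":-60,"twist":0},{"claw":0,"dx":69,"dy":-173,"dz":-100,"twist":0},{"claw":0,"dx":69,"dy":-173,"dz":-130,"twist":0},{"claw":0,"dx":69,"dy":-173,"dz":-130,"twist":0},{"claw":0,"dx":69,"dy":-173,"dz":-150,"twist":0},{"claw":0,"dx":69,"dy":-173,"dz":-150,"twist":0},{"claw":0,"dx":69,"dy":-173,"dz":-150,"twist":0}]'; python3 - <<'E'
from h import *
for c,(l,t) in(("top",(200,95)),("side",(220,150))):
    im,d=eyes.snapshot(c);a=cv2.resize(im[t:t+100,l:l+130],None,fx=3,fy=3,interpolation=2)
    A=a if c=="top" else np.hstack([A,a])
cv2.imwrite("pics/d.png",A);print(r.get_state()['tool_pos'])
E
```

```text
clock: 2.5
tool_pos: [0.4962, 0.0153, 0.0613]
eef_rot: [0.177, 0.984, 0.0, -0.001]
contact_force: [-0.0, 0.3, 0.3]
opening: 0.006
finger_force: 0.0
[0.49722956 0.01681751 0.06311552]
```

View pics/d.png

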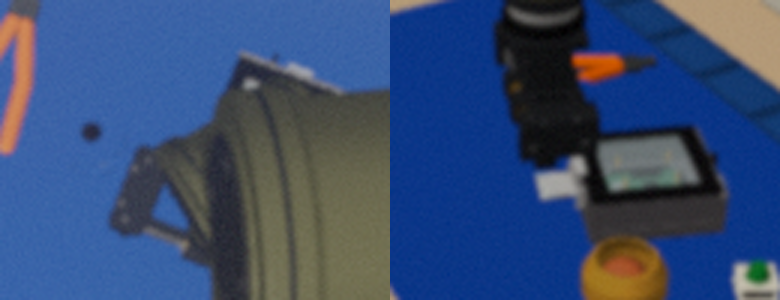

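The top view is blocked by the arm. The side view shows the closed fingertips at about side (270,203), just above the pad at about (277,211). I'll check the projection numerically.

```bash
python3 - <<'E'
from h import *
for n,p in(("tip",(.497,.015,.062)),("pad",(.5027,.0112,.0405)),("padfront",(.589-.106*.938,-.0207+.106*.347,.0405)),("press pt",(.497,.0133,.0405))):
    q=w2px("side",p)[0];print(n,q.round(1),"crop",((q-[220,150])*3+[390,0]).round())
print([(o["confidence"],np.round(np.array(o["position"])*[512,384])) for o in nets.place_of("side","tab_pad")[:2]])
E
```

```text
tip [270.9 204.3] crop [543. 163.]
pad [273.3 210.5] crop [550. 182.]
padfront [268.5 210.9] crop [535. 183.]
press pt [271.2 210.7] crop [544. 182.]
[(0.65, array([200., 340.])), (0.63, array([273., 213.]))]
```

The projections match the picture, so I'm pressing.

```bash
python3 -m pendant '[{"claw":0,"dx":0,"dy":-2,"dz":-14,"twist":0},{"claw":0,"dx":0,"dy":-2,"dz":-20,"twist":0},{"claw":0,"dx":0,"dy":-2,"dz":-24,"twist":0},{"claw":0,"dx":0,"dy":-2,"dz":-26,"twist":0},{"claw":0,"dx":0,"dy":-2,"dz":-27,"twist":0},{"claw":0,"dx":0,"dy":-2,"dz":-27,"twist":0}]'; python3 - <<'E'
from h import *
im,d=eyes.snapshot("side");print([(round(o["confidence"],2),np.round(np.array(o["position"])*[512,384])) for o in nets.place_of("side","lid_edge")[:2]],r.get_state()['contact_force'],r.get_state()['tool_pos'])
E
```

```text
clock: 3.25
tool_pos: [0.4971, 0.014, 0.0356]
eef_rot: [0.176, 0.984, 0.001, 0.001]
contact_force: [-0.9, 1.3, 9.5]
opening: 0.005
finger_force: 4.7
[(0.77, array([294., 185.])), (0.68, array([208., 335.]))] [-1.38455996  2.49907568  8.8592727 ] [0.49705489 0.01396966 0.03565141]
```

The lid has sprung up: its edge went from side (283,208) to (294,185). Next I'll raise the fingers and measure the edge.

```bash
python3 -m pendant '[{"claw":0,"dx":0,"dy":0,"dz":40,"twist":0},{"claw":0,"dx":0,"dy":0,"dz":80,"twist":0},{"claw":0,"dx":0,"dy":0,"dz":93,"twist":0},{"claw":0,"dx":0,"dy":0,"dz":93,"twist":0},{"claw":0,"dx":0,"dy":0,"dz":93,"twist":0},{"claw":0,"dx":0,"dy":0,"dz":93,"twist":0}]'; cat >> h.py <<'E'
O=np.array([.589,-.0207,.004]);t=-.354;R=np.array([[np.cos(t),-np.sin(t),0],[np.sin(t),np.cos(t),0],[0,0,1]])
def fx(p): return O+R@np.array(p)
def edge(a): return fx([.060-.125*np.cos(a)+.0035*np.sin(a),0,.046+.125*np.sin(a)+.0035*np.cos(a)])
def lid(cam="side"):
    im,d=eyes.snapshot(cam)
    for o in nets.place_of(cam,"lid_edge")[:2]:
        uv=np.array(o["position"])*[512,384]
        A=np.linspace(0,1.9,191);e=[np.linalg.norm(w2px(cam,edge(a))[0]-uv) for a in A]
        print(round(o["confidence"],2),uv.round(),"angle",A[np.argmin(e)].round(2),"err px",min(e).round(1))
    s=r.get_state();print(s['tool_pos'].round(4),s['contact_force'].round(1),"tool in fixture",(R.T@(s['tool_pos']-O)).round(4));return im
E
python3 - <<'E'
from h import *
im=lid();cv2.imwrite("pics/e.png",cv2.resize(im[110:260,200:400],None,fx=3,fy=3,interpolation=2))
E
```

```text
clock: 3.95
tool_pos: [0.4958, 0.0127, 0.1266]
eef_rot: [0.176, 0.984, -0.0, -0.001]
contact_force: [-0.1, -0.4, -0.2]
opening: 0.004
finger_force: 0.0
0.97 [207. 335.] angle 0.0 err px 149.5
0.72 [299. 178.] angle 0.83 err px 0.5
[0.4958 0.0128 0.1265] [ 0.5  1.1 -0.7] tool in fixture [-0.0991 -0.0008  0.1225]
```

View pics/e.png

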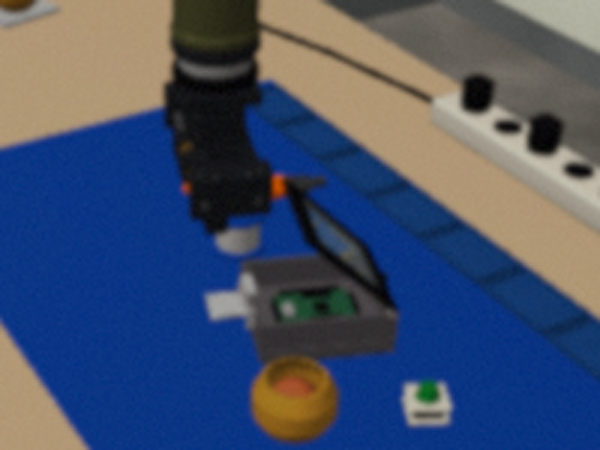

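The side view shows the lid up at about 0.83 rad with its edge near full-picture (299,178). The board is in its nest and the fingers are clear in front. I'll push along the arc now.

```bash
python3 -m pendant '[{"claw":0,"dx":43,"dy":-16,"dz":0,"twist":0},{"claw":0,"dx":58,"dy":-21,"dz":0,"twist":0},{"claw":0,"dx":63,"dy":-23,"dz":4,"twist":0},{"claw":0,"dx":68,"dy":-25,"dz":8,"twist":0},{"claw":0,"dx":72,"dy":-27,"dz":12,"twist":0},{"claw":0,"dx":77,"dy":-28,"dz":16,"twist":0},{"claw":0,"dx":82,"dy":-30,"dz":19,"twist":0},{"claw":0,"dx":87,"dy":-32,"dz":22,"twist":0}]'; python3 -c "
from h import *
lid()"
```

```text
clock: 4.85
tool_pos: [0.5838, -0.0189, 0.1501]
eef_rot: [0.176, 0.984, 0.0, 0.0]
contact_force: [-0.7, 1.5, -0.8]
opening: 0.006
finger_force: 0.2
0.88 [211. 337.] angle 0.0 err px 149.4
0.69 [314. 169.] angle 1.22 err px 0.0
[ 0.5847 -0.0194  0.1502] [-0.2 -0.4 -0.6] tool in fixture [-0.0045 -0.0002  0.1462]
```

```bash
python3 -m pendant '[{"claw":0,"dx":5,"dy":-2,"dz":3,"twist":0},{"claw":0,"dx":10,"dy":-4,"dz":5,"twist":0},{"claw":0,"dx":16,"dy":-6,"dz":7,"twist":0},{"claw":0,"dx":22,"dy":-8,"dz":9,"twist":0},{"claw":0,"dx":27,"dy":-10,"dz":10,"twist":0},{"claw":0,"dx":33,"dy":-12,"dz":11,"twist":0},{"claw":0,"dx":38,"dy":-14,"dz":12,"twist":0},{"claw":0,"dx":44,"dy":-16,"dz":13,"twist":0}]'; python3 -c "
from h import *
lid()"
```

```text
clock: 5.75
tool_pos: [0.6278, -0.0354, 0.1625]
eef_rot: [0.176, 0.984, 0.0, -0.0]
contact_force: [-0.3, -0.7, -0.1]
opening: 0.005
finger_force: 0.1
0.84 [327. 163.] angle 1.52 err px 2.8
0.71 [207. 337.] angle 0.0 err px 151.6
[ 0.6286 -0.0356  0.1626] [-0.4  1.2  0.3] tool in fixture [ 0.0423 -0.0002  0.1586]
```

```bash
python3 -m pendant '[{"claw":0,"dx":5,"dy":-2,"dz":0,"twist":0},{"claw":0,"dx":10,"dy":-4,"dz":0,"twist":0},{"claw":0,"dx":15,"dy":-6,"dz":0,"twist":0},{"claw":0,"dx":20,"dy":-7,"dz":0,"twist":0},{"claw":0,"dx":24,"dy":-9,"dz":0,"twist":0},{"claw":0,"dx":28,"dy":-10,"dz":-1,"twist":0},{"claw":0,"dx":31,"dy":-11,"dz":-2,"twist":0},{"claw":0,"dx":31,"dy":-11,"dz":-2,"twist":0}]'; python3 -c "
from h import *
lid()"
```

```text
clock: 6.65
tool_pos: [0.6588, -0.0463, 0.1603]
eef_rot: [0.177, 0.984, 0.0, -0.0]
contact_force: [0.1, -0.8, -0.0]
opening: 0.004
finger_force: 0.0
0.95 [209. 336.] angle 0.0 err px 149.2
0.7 [342. 169.] angle 1.88 err px 2.4
[ 0.6584 -0.0461  0.1605] [-0.3 -0.4 -0.7] tool in fixture [0.0739 0.0003 0.1565]
```

Fully open. I'll back away towards the front and then up and clear.

```bash
python3 -m pendant '[{"claw":0,"dx":-30,"dy":11,"dz":0,"twist":0},{"claw":0,"dx":-75,"dy":27,"dz":15,"twist":0},{"claw":0,"dx":-110,"dy":60,"dz":50,"twist":0},{"claw":0,"dx":-140,"dy":100,"dz":80,"twist":0},{"claw":0,"dx":-170,"dy":140,"dz":80,"twist":0},{"claw":0,"dx":-190,"dy":180,"dz":80,"twist":0},{"claw":0,"dx":-200,"dy":220,"dz":80,"twist":0},{"claw":0,"dx":-200,"dy":220,"dz":80,"twist":0}]'; python3 - <<'E'
from h import *
im=lid();t_,_=eyes.snapshot("top")
f=lambda a:cv2.resize(a,None,fx=2.5,fy=2.5,interpolation=2)
cv2.imwrite("pics/f.png",np.hstack([f(im[110:270,220:380]),f(t_[80:240,170:330])]))
E
```

```text
clock: 7.55
tool_pos: [0.4557, 0.1824, 0.2418]
eef_rot: [0.17, 0.985, 0.003, -0.0]
contact_force: [0.1, 0.4, 0.3]
opening: 0.006
finger_force: 0.0
0.89 [340. 169.] angle 1.83 err px 2.6
0.58 [209. 335.] angle 0.0 err px 149.1
[0.458  0.1753 0.2409] [ 0.  -1.2 -0. ] tool in fixture [-0.1909  0.1385  0.2369]
```

View pics/f.png

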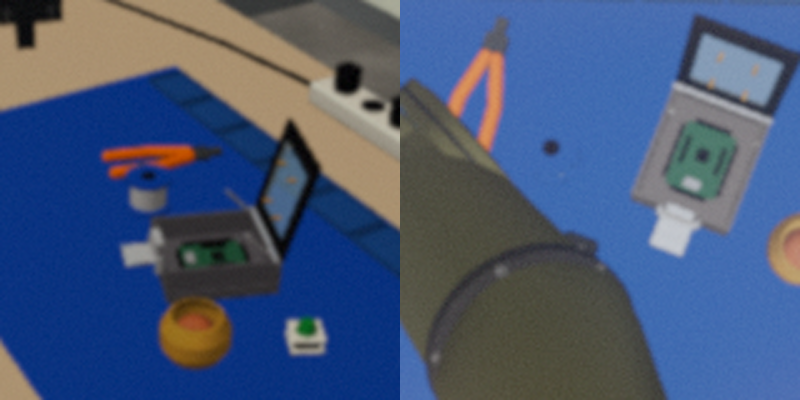

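The lid is leaning back at its stop (edge at side (340,169), about 1.83 rad). The board is in its nest, the bystanders haven't moved and the arm is clear. I'll let it settle briefly and then hand in.

```bash
python3 -m pendant '[{"claw":0,"dx":0,"dy":0,"dz":0,"twist":0},{"claw":0,"dx":0,"dy":0,"dz":0,"twist":0},{"claw":0,"dx":0,"dy":0,"dz":0,"twist":0},{"claw":0,"dx":0,"dy":0,"dz":0,"twist":0}]'; python3 -c "
from h import *
lid();print(r.finish_job())"
```

```text
clock: 8.1
tool_pos: [0.4588, 0.1731, 0.2405]
eef_rot: [0.177, 0.984, -0.0, -0.0]
contact_force: [-0.1, -0.3, -0.3]
opening: 0.002
finger_force: 0.0
0.98 [210. 337.] angle 0.0 err px 150.1
0.66 [340. 167.] angle 1.81 err px 0.5
[0.4586 0.1735 0.2405] [ 0.6  1.2 -0.3] tool in fixture [-0.1896  0.137   0.2365]
the job is handed in; nothing more can be done
None
```

Done and handed in at about 8 s: I pressed the tab, the lid sprung up by itself, and I pushed it back to rest at its stop (measured about 1.8 rad); the board is in its nest, the other things weren't disturbed, and the arm is clear.

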